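# Clamp the trial-lens case in its cradle

## Task

Secure the trial-lens case in its clamp cradle, by pushing only: with the back of a finger, swing the strap over the case until it stops fully home under the cam, and only then push the cam lever all the way down. Do not lift or shift the case, and leave the white bottle, the stamp and the control box where they stand.

Things in the scene. Friction and masses are not known exactly. Their poses are not given: they have to be found in the camera images.
- cradle: Fixed grey steel cradle, base plate 160 (x) x 240 (y) x 12 mm on the desk. Origin: centre of its underside, z up. In its frame: case in the middle between 8 mm ribs; strap's pivot post (26 mm thick) at x 0, y +92; keeper at y -90: upright plate, x -28.5 to -14.5, 28 mm wide in y, top 118 mm above the desk, on the -x side of the closed strap, carrying the cam lever.
- strap (a joint): Strap angle, rad: 0 = fully home (over the case along the cradle's -y, end under the cam, against the keeper); grows as it swings open, level, about its upright pivot towards the cradle's +x (1.57: along +x); 1.7 at most. Starts open, 0.95 to 1.5. Stiff, stays where left; about 1.5 N at 100 mm from the pivot moves it.
- strap_pivot (a point): Point on the strap's upright pivot axis, at mid-height of the strap, 77 mm above the desk; cradle frame (0, 92, 77) mm.
- strap_mid (a point): Point in the middle of the strap's section, 100 mm from the pivot axis. The strap is a level aluminium bar 28 mm wide, 16 mm high (69 to 85 mm above the desk); it points from the pivot along its own -y. It is pushed home on the side face that looks to the cradle's +x when closed. A rubber foot under it (look only, 24 mm wide) hangs to 60 mm above the desk.
- strap_end (a point): Free end of the strap, 181 mm from the pivot axis, mid-height.
- cam_lever (a joint): Cam lever angle, rad: 0 = fully down (level, pointing outward along the cradle's -y); grows as it stands up about a level axis along the cradle's x; 1.3 at most. Starts raised, 0.85 to 1.15. Stiff, stays where left; about 5 N square to it at 70 mm from its pivot moves it. It turns whether or not the strap is home.
- lever_pivot (a point): Pivot of the cam lever, 102 mm above the desk; cradle frame (3, -90, 102) mm. The cam round it is 20 mm across.
- lever_knob (a point): Centre of the black ball (22 mm diameter) at the lever's tip, 90 mm from the pivot. The lever is a flat steel bar 14 mm wide and 8 mm thick; down, its top face is 108 mm above the desk.
- case_mid (a point): Centre of the loose trial-lens case, a black box with grey lid showing four round lens rings, 108 (x) x 120 (y) x 45 mm, about 0.7 kg, sitting on the cradle plate; its top is 57 mm above the desk, 12 mm below the strap.
- spray_mid (a point): Middle of the white bottle with black cap, 54 mm across and 150 mm tall, standing upright, on the cradle's +x side towards the lever end. Bystander.
- stamp_mid (a point): Centre of the black and white desk stamp, 45 x 60 x 60 mm, beyond the pivot end of the cradle, beside the control box. Bystander.
- control_mid (a point): Centre of the flat black control box, 75 x 130 x 26 mm, lying beyond the pivot end of the cradle. Bystander.

How it is judged:
On the way, in this order (a step that is already met when the one before it is completed fails the run):
1. the strap is swung home while the lever is still up (value of joint strap below 0.06 rad and value of joint cam_lever above 0.5 rad), for 0.2 s.
2. the cam lever is pushed down over the strap (value of joint cam_lever below 0.12 rad and value of joint strap below 0.06 rad), for 0.2 s.
At the end, for the whole second after the job is handed in: The strap is within 0.06 rad of fully home, the cam lever within 0.12 rad of fully down, the case within 10 mm and the bystanders within 20 mm of where they started (all of step 2 and distance of case_mid from where it was at the start of the episode below 0.01 m and distance of each of spray_mid, stamp_mid, control_mid from where it was at the start of the episode below 0.02 m); the robot touches nothing.
It fails at once if the lever is pushed down (below 0.5 rad) before the strap is home (within 0.1 rad) (value of joint cam_lever below 0.5 rad and value of joint strap above 0.1 rad).
It fails at once if the case is lifted, carried or shifted by more than 12 mm (distance of case_mid from where it was at the start of the episode above 0.012 m).
It fails at once if the bottle, stamp or control box is moved by more than 25 mm (distance of any of spray_mid, stamp_mid, control_mid from where it was at the start of the episode above 0.025 m).
It also fails if it takes over 48 s, if anything falls off the work surface, if the arm or the gripper's body presses on something with over 40 N, if the wrist force passes 120 N, or if a joint passes its speed limit or range.

## Robot

A 6-joint arm with a two-finger parallel gripper is mounted at the origin on the work surface. World frame = base frame: x ahead of the robot, y to its left, z up, the work surface at z = 0. Lengths are in m, angles in rad, forces in N, time in s.
With the tool pointing down it reaches from about 0.3 to 0.75 m from the base axis. Payload 8.5 kg.
Tool frame: the origin (TCP) lies between the finger pads; the fingertips stand 25 mm ahead of it and the grasp point (between the pads) lies 6 mm ahead of it (robot.tcp_to_tips is the distance from the TCP to the fingertips, in m); z points along the fingers, y is the direction in which the jaws open and shut (so a half turn about z gives the same grasp; the last joint's range is limited). The gripper opens to 85 mm and grips with 20 to 120 N. Pads are 22 mm wide; open, the fingers measure 114 mm over their backs; the gripper's body (76 mm by 85 mm) begins 54 mm behind the grasp point. The pads swing forward as they close: fully open they stand 13 mm farther back than shut.
Start: joints at [1.014, 0.381, 1.297, -0, 1.464, -0.215], TCP at [0.184, 0.518, 0.231] pointing down, gripper open.
Joint ranges: [-3.11, 3.11], [-0.89, 2.33], [0.22, 2.48], [-1.42, 4.56], [0.17, 2.85], [-2.88, 2.88]. Speed limits (rad/s): [2.39, 2.39, 3.14, 3.14, 3.14, 3.14].

## Interface

Orientations are given as [roll, pitch, yaw] about the fixed x, y, z axes, in that order (R = Rz(yaw) Ry(pitch) Rx(roll)).
In Python, from cell import status, eyes, robot gives the robot as it stands.
- The arm moves only by the tool carry_out, never from a script. Its argument "steps" is one flat list of numbers, 7 for each row, row after row: the shift along the tool's x, y, z in m, then the turn, a rotation vector about the tool's x, y, z in degrees, then the opening, from 0 (shut) to 1 (fully open). In form: [tx, ty, tz, wx, wy, wz, gripper, tx, ty, tz, wx, wy, wz, gripper, ...]. A call has 1 to 8 rows; each row shifts and turns the pose as measured when the row begins, along the tool's axes as they then stand; what a row does not reach is not made up. A row lasts 1/12 s, in which the tool goes at most 41.7 mm and 7.16 degrees, less where a joint would pass 70% of its speed; a pose out of reach is approached as far as the arm can. A call with a gripper value outside its range is refused whole. The fingers move at their own pace and stop on an object; "grip_force" is the grip in N (left out, the last holds). Time passes only in rows, so rows that do not move let the fingers close. It gives the time, the measured TCP pose, the force and the opening at its end, in the units of the state.
- status.observe(): the state, without advancing time (a new reading comes with each control period).
- eyes.capture(name): name is "scene" or "top" or "wrist"; returns (picture, depth): 384x512x3 uint8, red, green, blue; 384x512 float32, m along the optical axis (not along the pixel's ray), 0 where there is no reading.
- eyes.get_calibration(name): a dict with "camera_matrix" (3x3 intrinsics, pixels), "D" ([k1, k2, p1, p2, k3] as OpenCV has them; the pictures are not rectified), "pose" (4x4, takes a point from camera to world coordinates). Camera axes: x right, y down, z forward; pixel columns grow to the right and rows downward; lengths in m; the calibration is good to about 2 mm. A picture is of the moment at which its call begins: read the wrist's pose just before it. get_calibration takes no time and is no camera call; for the wrist camera it gives the pose at the moment of the call.
- robot.hand_in(): hands the job in, once; it reports no verdict.
The state is a dict: "time_s": time; "q": joint angles; "qd": joint speeds; "effort": joint torques, N m; "ee_pos": TCP position; "eef_rot": TCP orientation; "force": force on the tool from outside, world axes, zero at the start; "moment": the same for the moment, N m; "width": finger opening in m.
Only numpy, scipy, OpenCV 4.12 (cv2) and the standard library are available. Lean on these libraries where they do the work, as an engineer would, in place of code of your own. Each camera call takes 0.05 s, during which the arm holds its last target.

## Working session

There is one attempt and no reset: what is moved stays moved. The work goes in short steps, Python scripts to look and compute and a tool call to move; the robot and the scene stay as the last step left them, time stands still between calls to the robot, and variables do not carry over. Pictures are saved under pics/ and viewed, and the job is handed in when it is done.

Besides the shell and the picture viewer there is one more tool, called after "Request:" as a command line: name --argument value ..., lists and objects as JSON in quotes. carry_out: Moves the arm, as the interface text tells. Its arguments: {"type":"object","properties":{"steps":{"type":"array"},"grip_force":{"type":"number"}},"required":["steps"]}

```bash
ls; mkdir -p pics; python3 - <<'E'
from cell import status, eyes, robot
import cv2,numpy as np
s=status.observe();print(s)
print(robot.tcp_to_tips)
for n in ["scene","top"]:
    p,d=eyes.capture(n);c=eyes.get_calibration(n)
    np.savez(f"{n}0.npz",p=p,d=d,K=c["camera_matrix"],D=c["D"],T=c["pose"])
    cv2.imwrite(f"pics/{n}0.png",p[:,:,::-1]);print(n,c)
E
```

```text
pics
{'time_s': 0.0, 'q': array([ 1.01373552e+00,  3.81192095e-01,  1.29828843e+00, -8.99453752e-06,
        1.46359016e+00, -2.15337482e-01]), 'qd': array([ 0.00044999, -0.00017551, -0.00041063, -0.00080521,  0.00159192,
        0.00209367]), 'effort': array([-1.01425099e-03, -4.48448610e+01, -2.31269217e+01, -2.98339055e-04,
        4.86839490e-03,  1.87449024e-05]), 'ee_pos': array([0.18417077, 0.51792599, 0.23010454]), 'eef_rot': array([-3.14014684e+00, -3.07088363e-04,  2.79987008e+00]), 'force': array([-0.26936056,  0.37537439, -0.5044266 ]), 'moment': array([ 0.01894921,  0.00771521, -0.00570948]), 'width': 0.08535775208061651}
0.025
scene {'camera_matrix': array([[371.22618702,   0.        , 260.49822573],
       [  0.        , 371.22618702, 195.94205691],
       [  0.        ,   0.        ,   1.        ]]), 'D': array([-0.02334832,  0.        ,  0.        ,  0.        ,  0.        ]), 'pose': array([[-0.34712605,  0.68668078, -0.63872765,  1.07123668],
       [ 0.93781719,  0.25303829, -0.23763532,  0.20133146],
       [-0.00155706, -0.68149918, -0.73181722,  0.64346269],
       [ 0.        ,  0.        ,  0.        ,  1.        ]])}
top {'camera_matrix': array([[416.35941548,   0.        , 256.59850942],
       [  0.        , 416.35941548, 191.2833051 ],
       [  0.        ,   0.        ,   1.        ]]), 'D': array([-0.09088484,  0.        ,  0.        ,  0.        ,  0.        ]), 'pose': array([[ 0.04789664, -0.97715413,  0.20706453,  0.43608173],
       [-0.99883916, -0.04791897,  0.00491063,  0.02387796],
       [ 0.00512388, -0.20705937, -0.97831496,  0.86324036],
       [ 0.        ,  0.        ,  0.        ,  1.        ]])}
```

View pics/scene0.png

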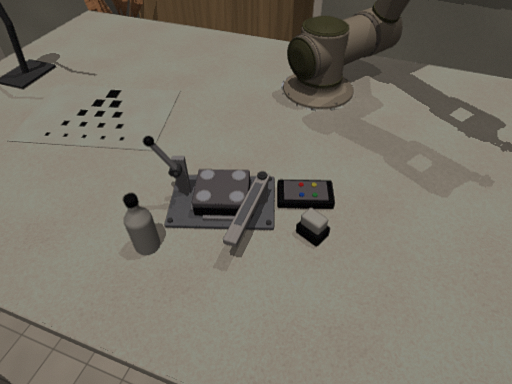

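View pics/top0.png

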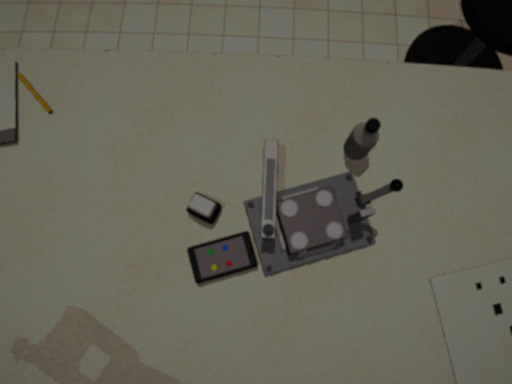

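The scene view shows the strap from its pivot (263,176) to its free end (232,238), the lever knob at (149,141) and the bottle at (142,230). The top view has the pivot at (268,230), the strap end at (271,142) and the knob at (396,185). Next I fit the poses.

```bash
cat > h.py <<'E'
import numpy as np,cv2
def cloud(f):
    z=np.load(f);d=z['d'];h,w=d.shape
    u,v=np.meshgrid(np.arange(w),np.arange(h))
    n=cv2.undistortPoints(np.stack([u,v],-1).reshape(-1,1,2).astype(float),z['K'],z['D']).reshape(h,w,2)
    P=np.dstack([n[...,0]*d,n[...,1]*d,d])
    return P@z['T'][:3,:3].T+z['T'][:3,3],d>0,z['p']
E
python3 - <<'E'
from h import *
for n,pts in [("top",[(268,230),(271,142),(271,165),(270,200),(396,185),(385,188),(372,126),(363,200),(310,217),(248,205),(349,176),(268,268),(372,240),(368,212)]),("scene",[(263,176),(232,238),(245,208),(149,141),(160,152),(131,200),(176,171),(172,222),(270,222),(182,160)])]:
    C,ok,p=cloud(n+"0.npz")
    for u,v in pts: print(n,u,v,C[v,u].round(3),p[v,u])
    m=ok&(C[...,2]>0.078)&(C[...,2]<.092)
    q=C[m]; q=q[(abs(q[:,0]-.4)<.35)&(abs(q[:,1])<.3)]
    print(len(q))
    # height map picture
E
python3 - <<'E'
from h import *
for n,(a,b,c,e) in [("top",(230,110,420,290)),("scene",(110,120,350,270))]:
    p=np.load(n+"0.npz")['p'][b:e,a:c,::-1]
    cv2.imwrite(f"pics/{n}0z.png",cv2.resize(p,None,fx=3.3,fy=3.3,interpolation=cv2.INTER_CUBIC))
E
```

```text
top 268 230 [0.527 0.003 0.095] [36 36 34]
top 271 142 [0.701 0.004 0.084] [115 112 104]
top 271 165 [0.655 0.002 0.082] [71 68 70]
top 270 200 [0.586 0.001 0.083] [73 71 72]
top 396 185 [ 0.601 -0.206  0.19 ] [ 9 11 10]
top 385 188 [ 0.601 -0.195  0.165] [50 47 46]
top 372 126 [ 0.72  -0.178  0.148] [10  7  9]
top 363 200 [ 0.588 -0.169  0.115] [53 50 49]
top 310 217 [ 0.561 -0.079  0.055] [69 64 62]
top 248 205 [0.586 0.044 0.016] [48 47 47]
top 349 176 [ 0.658 -0.165  0.014] [34 32 32]
top 268 268 [ 0.459 -0.002  0.017] [36 34 33]
top 372 240 [ 0.526 -0.214  0.011] [53 51 51]
top 368 212 [ 0.565 -0.178  0.117] [96 91 89]
1484
scene 263 176 [0.535 0.007 0.093] [44 43 43]
scene 232 238 [0.702 0.007 0.085] [130 122 117]
scene 245 208 [0.626 0.002 0.085] [83 81 82]
scene 149 141 [ 0.61  -0.203  0.186] [8 7 8]
scene 160 152 [ 0.601 -0.191  0.155] [73 69 70]
scene 131 200 [ 0.732 -0.173  0.152] [10  6  9]
scene 176 171 [ 0.597 -0.166  0.106] [24 20 23]
scene 172 222 [ 0.66  -0.158  0.012] [68 66 68]
scene 270 222 [0.59  0.044 0.017] [46 45 44]
scene 182 160 [ 0.569 -0.165  0.115] [77 74 74]
1302
```

View pics/top0z.png

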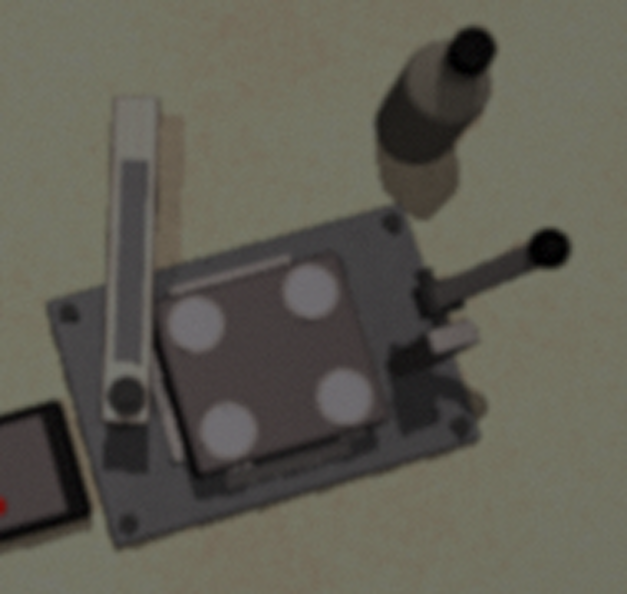

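View pics/scene0z.png

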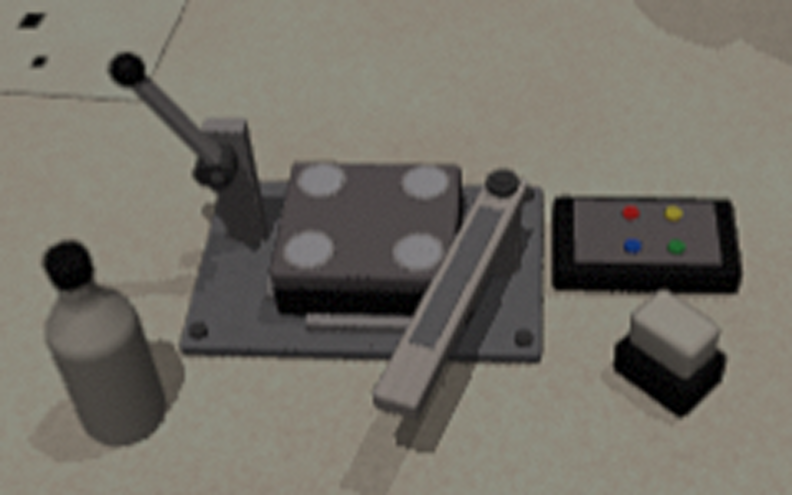

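```bash
cat > fit.py <<'E'
from h import *
Q=[]
for n in ["top","scene"]:
    C,ok,p=cloud(n+"0.npz"); q=C[ok]
    q=q[(abs(q[:,0]-.58)<.22)&(abs(q[:,1]+.07)<.2)]
    b=q[(q[:,2]>.007)&(q[:,2]<.017)&(q[:,0]>.44)&(q[:,0]<.69)&(q[:,1]>-.23)&(q[:,1]<.06)].astype(np.float32)
    # remove stray by largest connected comp in 4 mm raster
    g=np.zeros((200,200),np.uint8); ij=((b[:,:2]-[.4,-.3])/.003).astype(int); g[ij[:,0],ij[:,1]]=1
    g=cv2.morphologyEx(g,cv2.MORPH_CLOSE,np.ones((3,3)));g=cv2.morphologyEx(g,cv2.MORPH_OPEN,np.ones((3,3)))
    _,L,S,_=cv2.connectedComponentsWithStats(g); k=1+S[1:,4].argmax()
    b=b[L[ij[:,0],ij[:,1]]==k]
    r=cv2.minAreaRect(b[:,:2].astype(np.float32)); print(n,"base",r)
    s=q[(q[:,2]>.080)&(q[:,2]<.089)&(abs(q[:,1])<.04)&(q[:,0]>.5)].astype(np.float32)
    print("strap",len(s),cv2.minAreaRect(s[:,:2].copy()), np.median(s[:,2]))
    l=cv2.fitLine(s[:,:2].copy(),cv2.DIST_HUBER,0,.01,.01).ravel();print("line",l, "ang",np.degrees(np.arctan2(l[1],l[0])))
    h=q[q[:,2]>.09];
    k=h[(h[:,2]>.11)&(h[:,1]<-.14)&(h[:,0]<.65)]
    kn=k[k[:,2]>.172]; print("knob",kn.mean(0),kn.min(0),kn.max(0))
    bt=q[(q[:,0]>.66)&(q[:,1]<-.1)&(q[:,2]>.03)];print("bottle",bt.min(0),bt.max(0))
    kp=k[(k[:,2]<.121)&(k[:,0]<.585)];print("keeper",kp.mean(0),kp.min(0),kp.max(0))
    cs=q[(q[:,2]>.052)&(q[:,2]<.061)&(q[:,0]<.66)&(q[:,1]<0)&(q[:,1]>-.15)];print("case",cv2.minAreaRect(cs[:,:2].astype(np.float32)))
E
python3 fit.py
```

```text
top base ((0.5581806302070618, -0.08376000821590424), (0.1589324176311493, 0.2407686412334442), 18.59569549560547)
strap 1322 ((0.6106675863265991, 0.004116683267056942), (0.19579942524433136, 0.02793756127357483), 0.4769930839538574) 0.08382584
line [0.99997205 0.00747865 0.61414754 0.00422083] ang 0.42849883
knob [ 0.60152369 -0.20690859  0.18540048] [ 0.59211261 -0.21858516  0.17202308] [ 0.61321535 -0.19868419  0.19191876]
bottle [ 0.69764942 -0.20545846  0.03005556] [ 0.74925165 -0.15314846  0.15219112]
keeper [ 0.56690563 -0.17464114  0.11559783] [ 0.55573772 -0.18965564  0.11001221] [ 0.58499211 -0.16108688  0.12025893]
case ((0.5566497445106506, -0.08208661526441574), (0.10824653506278992, 0.12039759755134583), 18.536134719848633)
scene base ((0.5948964953422546, -0.1212836354970932), (0.11795023083686829, 0.14691023528575897), 18.126405715942383)
strap 995 ((0.6136130690574646, 0.003387678414583206), (0.19484680891036987, 0.028807777911424637), 0.3191782236099243) 0.085531585
line [ 0.9999982  -0.00190293  0.62843555  0.00472974] ang -0.10902978
knob [ 0.60895487 -0.2061898   0.18394958] [ 0.59760609 -0.21913009  0.17215623] [ 0.61688013 -0.19856767  0.19272537]
bottle [ 0.70281433 -0.20571001  0.03008805] [ 0.75311031 -0.15450636  0.15266404]
keeper [ 0.56973462 -0.17357772  0.11631242] [ 0.55700991 -0.19003886  0.11015476] [ 0.5848037  -0.16159859  0.12031949]
case ((0.5575927495956421, -0.08276522904634476), (0.11226200312376022, 0.12007041275501251), 18.5657901763916)
```

```bash
cat > plan.py <<'E'
import numpy as np
from scipy.spatial.transform import Rotation as R
YC=np.radians(18.55); CEN=np.array([.558,-.0835])
def c2w(x,y): # cradle->world xy
    c,s=np.cos(YC),np.sin(YC); return CEN+np.array([c*x-s*y,s*x+c*y])
PIV=c2w(0,.092)
def down(yawdeg): return R.from_euler('xyz',[np.pi,0,np.radians(yawdeg)])
def strap_pose(th,r,off,z):
    a=YC-np.pi/2+th; d=np.array([np.cos(a),np.sin(a)]); n=np.array([-d[1],d[0]])
    return np.r_[PIV+r*d+off*n,z], np.degrees(a)+180
def rows(p0,R0,wps):
    out=[]
    for p,yaw in wps:
        R1=down(yaw); D=R0.inv().apply(p-p0); w=np.degrees((R0.inv()*R1).as_rotvec())
        n=int(max(1,np.ceil(max(np.linalg.norm(D)/.038,np.linalg.norm(w)/6.5))))
        # slerp-linear
        for k in range(n):
            pk=p0+(p-p0)/n; Rk=R0*R.from_rotvec(np.radians(w/n))
            d=R0.inv().apply(pk-p0); out.append(np.r_[d.round(4),(w/n).round(2),0]); p0,R0=pk,Rk
    return out
def now():
    from cell import status
    s=status.observe(); return s['ee_pos'],R.from_euler('xyz',s['eef_rot']),s
E
python3 - <<'E'
from plan import *
p,Rn,s=now()
a,y=strap_pose(1.25,.11,.070,.2); print(a,y)
for r in rows(p,Rn,[(a,y)]): print(r.tolist())
E
```

```text
[0.63852401 0.07404581 0.2       ] 180.1697243913529
[-0.0339, -0.0156, 0.0018, -0.0, -0.0, -1.16, 0.0]
[-0.0316, -0.0154, 0.0017, -0.0, -0.0, -1.16, 0.0]
[-0.0295, -0.0151, 0.0016, -0.0, -0.0, -1.16, 0.0]
[-0.0274, -0.0147, 0.0015, -0.0, -0.0, -1.16, 0.0]
[-0.0255, -0.0144, 0.0014, -0.0, -0.0, -1.16, 0.0]
[-0.0238, -0.014, 0.0013, -0.0, -0.0, -1.16, 0.0]
[-0.0221, -0.0137, 0.0012, -0.0, -0.0, -1.16, 0.0]
[-0.0205, -0.0133, 0.0012, -0.0, -0.0, -1.16, 0.0]
[-0.0191, -0.0129, 0.0011, -0.0, -0.0, -1.16, 0.0]
[-0.0177, -0.0125, 0.001, -0.0, -0.0, -1.16, 0.0]
[-0.0164, -0.0121, 0.001, -0.0, -0.0, -1.16, 0.0]
[-0.0152, -0.0117, 0.0009, -0.0, -0.0, -1.16, 0.0]
[-0.0141, -0.0113, 0.0009, -0.0, -0.0, -1.16, 0.0]
[-0.013, -0.0109, 0.0008, -0.0, -0.0, -1.16, 0.0]
[-0.0121, -0.0105, 0.0008, -0.0, -0.0, -1.16, 0.0]
[-0.0112, -0.0101, 0.0007, -0.0, -0.0, -1.16, 0.0]
[-0.0103, -0.0097, 0.0007, -0.0, -0.0, -1.16, 0.0]
```

```bash
sed -i 's|P0X||; s|pk=p0+(p-p0)/n;|pk=p0+(p-p0)/(n-k);|' plan.py
python3 - <<'E'
from plan import *
p,Rn,s=now()
a,y=strap_pose(1.25,.11,.070,.2)
print(Rn.inv().apply(a-p)/16)
E
```

```text
[-0.03605189 -0.01661846  0.00189618]
```

Translate first with fixed orientation, then turn.

Request:
carry_out --steps '[-0.036,-0.0166,0.0015,0,0,0,0,-0.036,-0.0166,0.0015,0,0,0,0,-0.036,-0.0166,0.0015,0,0,0,0,-0.036,-0.0166,0.0015,0,0,0,0,-0.036,-0.0166,0.0015,0,0,0,0,-0.036,-0.0166,0.0015,0,0,0,0,-0.036,-0.0166,0.0015,0,0,0,0,-0.036,-0.0166,0.0015,0,0,0,0]'

```text
time_s: 0.77
ee_pos: [0.4142, 0.2919, 0.215]
eef_rot: [-3.138, -0.004, 2.814]
force: [1.5, 1.3, -0.4]
width: 0.0001
```

Request:
carry_out --steps '[-0.036,-0.0166,0.0015,0,0,0,0,-0.036,-0.0166,0.0015,0,0,0,0,-0.036,-0.0166,0.0015,0,0,0,0,-0.036,-0.0166,0.0015,0,0,0,0,-0.036,-0.0166,0.0015,0,0,0,0,-0.036,-0.0166,0.0015,0,0,0,0,-0.036,-0.0166,0.0015,0,0,0,0,-0.036,-0.0166,0.0015,0,0,0,0]'

```text
time_s: 1.43
ee_pos: [0.6519, 0.0589, 0.1989]
eef_rot: [-3.136, -0.01, 2.812]
force: [-0.2, 0.6, 1.0]
width: -0.0003
```

```bash
python3 - <<'E'
from plan import *
p,Rn,s=now(); print(p,s['eef_rot'],s['width'],s['force'])
a,y=strap_pose(1.25,.11,.070,.2)
for r in rows(p,Rn,[(a,y)]): print(r.tolist())
E
```

```text
[0.65194404 0.05891858 0.19886117] [-3.13628476 -0.00956188  2.81201433] -0.00031311474107686656 [-0.24707891  0.61428893  1.02027103]
[0.0059, 0.0033, -0.0003, -0.07, -0.2, -6.35, 0.0]
[0.0055, 0.004, -0.0004, -0.07, -0.2, -6.35, 0.0]
[0.005, 0.0045, -0.0004, -0.07, -0.2, -6.35, 0.0]
```

Request:
carry_out --steps '[0.006,0.0033,-0.0003,-0.1,-0.2,-6.35,0,0.0055,0.004,-0.0003,-0.1,-0.2,-6.35,0,0.005,0.0045,-0.0003,-0.1,-0.2,-6.35,0,0,0,0,0,0,0,0]'

```text
time_s: 1.77
ee_pos: [0.643, 0.0652, 0.1937]
eef_rot: [3.141, -0.005, -3.135]
force: [-0.2, -0.2, 1.0]
width: -0.0001
```

```bash
python3 - <<'E'
from plan import *
p,Rn,s=now(); print(p,s['eef_rot'],s['width'],s['force'])
a,y=strap_pose(1.25,.11,.070,.091)
for r in rows(p,Rn,[(a,y)]): print(r.tolist())
from cell import eyes
import cv2
for n in ["wrist","scene"]:
    im,d=eyes.capture(n); cv2.imwrite(f"pics/{n}1.png",im[:,:,::-1])
E
```

```text
[0.64299017 0.06523595 0.19366469] [ 3.14069252 -0.00533173 -3.13535449] -5.9249930271607e-05 [-0.19829466 -0.22360742  1.00260525]
[0.0013, 0.0029, 0.0342, 0.02, -0.1, 0.06, 0.0]
[0.0014, 0.0029, 0.0342, 0.02, -0.1, 0.06, 0.0]
[0.0014, 0.0029, 0.0342, 0.02, -0.1, 0.06, 0.0]
```

View pics/wrist1.png

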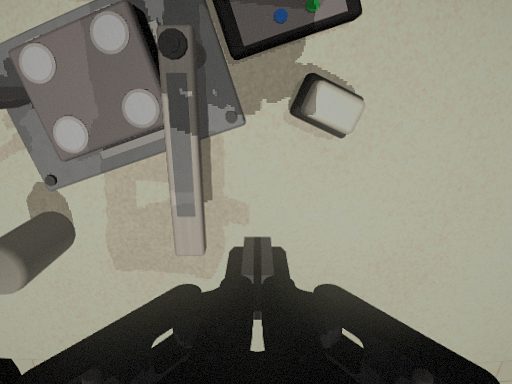

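View pics/scene1.png

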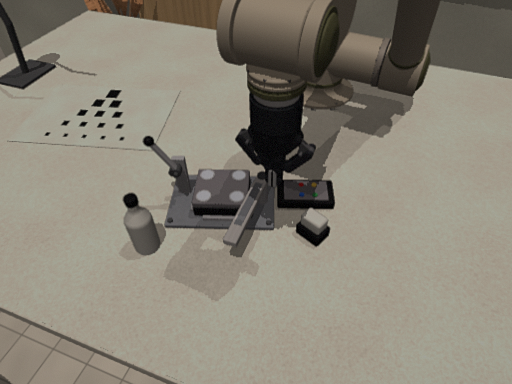

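```bash
python3 - <<'E'
from plan import *
from cell import eyes
import cv2
p,Rn,s=now(); print(p)
im,d=eyes.capture("scene"); c=eyes.get_calibration("scene")
np.savez("scene1.npz",p=im,d=d,K=c["camera_matrix"],D=c["D"],T=c["pose"])
from h import cloud
C,ok,_=cloud("scene1.npz")
q=C[ok]; q=q[(abs(q[:,0]-p[0])<.07)&(abs(q[:,1]-p[1])<.13)&(q[:,2]>.12)&(q[:,2]<.36)]
l=Rn.inv().apply(q-p)
for z in np.arange(.03,-.14,-.01):
    m=l[(l[:,2]<z)&(l[:,2]>z-.01)]
    if len(m): print(round(z-.005,3),len(m),m[:,0].min().round(3),m[:,0].max().round(3),m[:,1].min().round(3),m[:,1].max().round(3))
E
```

```text
[0.6433904  0.06487402 0.19382489]
-0.005 28 -0.012 -0.005 -0.01 0.013
-0.015 77 -0.013 0.005 -0.013 0.015
-0.025 76 -0.012 0.004 -0.012 0.015
-0.035 68 -0.012 0.003 -0.012 0.015
-0.045 118 -0.014 0.006 -0.031 0.033
-0.055 303 -0.014 0.012 -0.038 0.04
-0.065 205 -0.018 0.012 -0.048 0.048
-0.075 281 -0.019 0.008 -0.054 0.055
-0.085 333 -0.018 0.004 -0.06 0.062
-0.095 458 -0.021 0.012 -0.06 0.063
-0.105 368 -0.021 0.005 -0.049 0.05
-0.115 158 -0.013 0.007 -0.04 0.043
-0.125 48 -0.036 -0.0 -0.006 0.039
-0.135 260 -0.039 0.004 -0.031 0.039
```

```bash
python3 - <<'E'
from plan import *
import cv2
z=np.load("scene1.npz"); p,Rn,s=now()
Ti=np.linalg.inv(z['T'])
for l in [0.025,0.01,0,-.02]:
    X=p+Rn.apply([0,0,l]); uv,_=cv2.projectPoints((Ti[:3,:3]@X+Ti[:3,3]).reshape(1,3),np.zeros(3),np.zeros(3),z['K'],z['D']); u,v=uv.ravel();print(l,u,v,z['d'][int(v),int(u)],(Ti[:3,:3]@X+Ti[:3,3])[2])
im=z['p'][120:220,220:340,::-1]; cv2.imwrite("pics/s1z.png",cv2.resize(im,None,fx=6,fy=6,interpolation=cv2.INTER_CUBIC))
E
```

```text
0.025 272.6366092953193 193.0972730632321 0.871828 0.652852422081248
0.01 272.8151949638145 187.16168720323003 0.88494736 0.6418343664240396
0 272.93760930342216 183.09027868597389 0.61889744 0.6344889959859006
-0.02 273.1909035002355 174.6587349829492 0.6024685 0.6197982551096226
```

View pics/s1z.png

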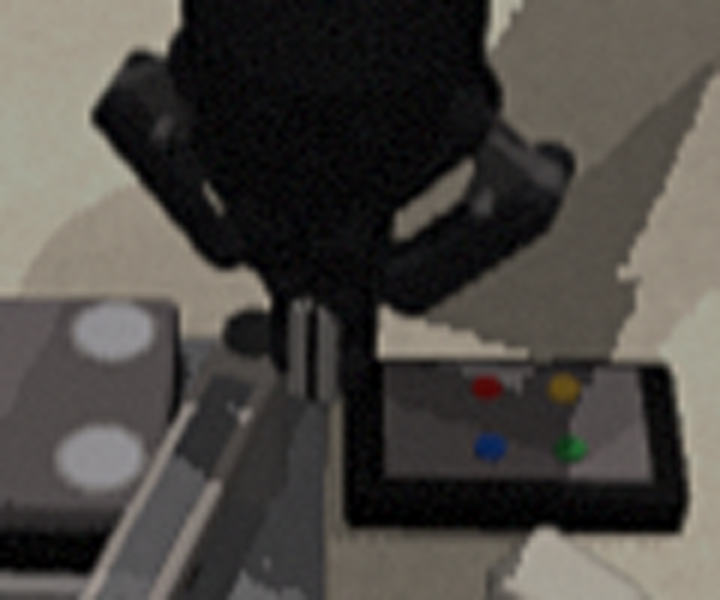

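```bash
python3 - <<'E'
from plan import *
import cv2
from cell import eyes
p,Rn,s=now(); c=eyes.get_calibration("wrist"); im,d=eyes.capture("wrist")
np.savez("wrist1.npz",p=im,d=d,K=c["camera_matrix"],D=c["D"],T=c["pose"])
from h import cloud
C,ok,_=cloud("wrist1.npz"); L=Rn.inv().apply((C-p).reshape(-1,3)).reshape(C.shape)
print(Rn.inv().apply(c['pose'][:3,3]-p))
for v in range(228,300,6): print(v,[(L[v,u]*1000).round().astype(int).tolist() for u in (235,258,280)], d[v,258].round(3))
E
```

```text
[ 0.08123845 -0.00032476 -0.14334471]
228 [[-78, -27, 194], [-78, 1, 194], [-77, 27, 193]] 0.371
234 [[-86, -27, 195], [-85, 1, 193], [-85, 28, 193]] 0.372
240 [[-94, -27, 194], [11, 0, -9], [-94, 28, 194]] 0.15
246 [[7, -11, -6], [11, 0, -13], [7, 11, -7]] 0.146
252 [[7, -11, -13], [11, 0, -20], [8, 11, -14]] 0.139
258 [[8, -10, -19], [12, 0, -26], [7, 10, -19]] 0.133
264 [[7, -10, -23], [11, 0, -30], [7, 10, -23]] 0.129
270 [[7, -10, -29], [12, 0, -35], [7, 10, -29]] 0.124
276 [[12, -9, -40], [10, 0, -38], [13, 9, -41]] 0.123
282 [[14, -8, -46], [8, 0, -39], [14, 8, -47]] 0.122
288 [[12, -8, -47], [5, 0, -38], [13, 8, -49]] 0.125
294 [[12, -8, -52], [2, 0, -38], [12, 8, -51]] 0.125
```

Request:
carry_out --steps '[0,0,0.034,0,0,0,0,0,0,0.034,0,0,0,0,0,0,0.034,0,0,0,0,0,0,0.034,0,0,0,0,0,0,0,0,0,0,0]'

```text
time_s: 2.38
ee_pos: [0.646, 0.065, 0.0574]
eef_rot: [-3.141, 0.006, 3.131]
force: [-0.6, -0.5, -0.2]
width: -0.0001
```

```bash
python3 - <<'E'
from plan import *
from cell import eyes
import cv2
from h import cloud
p,Rn,s=now(); print(p,s['force'])
for n in ["wrist","scene"]:
    c=eyes.get_calibration(n); im,d=eyes.capture(n)
    np.savez(n+"2.npz",p=im,d=d,K=c["camera_matrix"],D=c["D"],T=c["pose"])
    cv2.imwrite(f"pics/{n}2.png",im[:,:,::-1])
    C,ok,_=cloud(n+"2.npz"); L=Rn.inv().apply((C-p).reshape(-1,3)).reshape(C.shape)
    m=ok&(abs(L[...,0])<.016)&(abs(L[...,1])<.016)&(L[...,2]<.04); print(n,np.sort(L[m][:,2])[-15:].round(4))
E
```

```text
[0.64602347 0.06498698 0.05736337] [-0.55518092 -0.54268473 -0.1566616 ]
wrist [-0.004  -0.0039 -0.0039 -0.0038 -0.0037 -0.0037 -0.0037 -0.0036 -0.0036
 -0.0034 -0.0034 -0.0032 -0.003  -0.003  -0.003 ]
scene [-0.0127 -0.0118 -0.0115 -0.0114 -0.0112 -0.0112 -0.0109 -0.0108 -0.01
 -0.01   -0.009  -0.0089 -0.0081 -0.0078 -0.0074]
```

View pics/scene2.png

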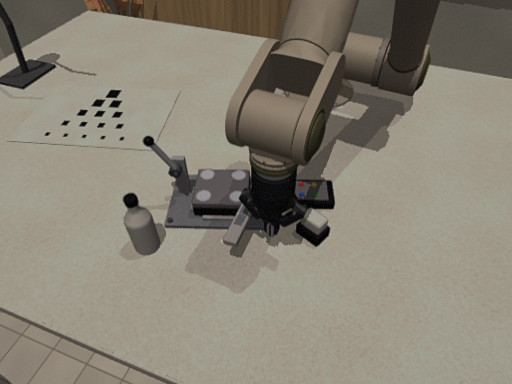

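View pics/wrist2.png

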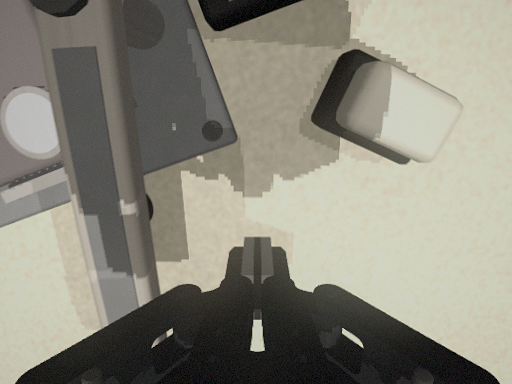

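Request:
carry_out --steps '[0,0.008,0.012,0,0,0,0,0,0,0.012,0,0,0,0,0,0,0.004,0,0,0,0,0,0,0.003,0,0,0,0,0,0,0,0,0,0,0]'

```text
time_s: 2.9
ee_pos: [0.6541, 0.0739, 0.0385]
eef_rot: [-3.14, 0.03, 3.13]
force: [-0.1, -1.0, -0.5]
width: 0.0004
```

```bash
python3 - <<'E'
from plan import *
p,Rn,s=now(); print(p,s['eef_rot'],s['q'].round(3),s['qd'].round(3),s['force'],s['moment'],s['effort'].round(1))
E
```

```text
[0.6540809  0.07393051 0.0385126 ] [-3.13956094  0.02976182  3.13030349] [-0.067  0.731  1.247 -0.     1.134 -1.626] [ 0.002 -0.011 -0.014 -0.001  0.007  0.002] [-0.1095262  -1.03867165 -0.48682217] [-0.00351764  0.03885195 -0.05386616] [  0.1 -58.6 -19.6   0.   -0.2   0. ]
```

```bash
python3 - <<'E'
from plan import *
p,Rn,s=now()
print(rows(p,Rn,[(np.array([.646,.074,.022]),180)]))
E
```

```text
[array([ 0.0086,  0.    ,  0.0163, -0.13  ,  1.7   , -0.65  ,  0.    ])]
```

Request:
carry_out --steps '[0.004,0,0.006,-0.1,0.9,-0.3,0,0.004,0,0.006,0,0.9,-0.3,0,0,0,0.005,0,0,0,0,0,0,0.004,0,0,0,0]'

```text
time_s: 3.23
ee_pos: [0.6465, 0.0738, 0.0176]
eef_rot: [-3.141, -0.002, -3.141]
force: [-0.6, -0.3, 0.6]
width: 0.0001
```

Request:
carry_out --steps '[-0.006,0.013,0,0,0,0,0,0,0,0.004,0,0,0,0,0,0,0.004,0,0,0,0,0,0,0.003,0,0,0,0]'

```text
time_s: 3.57
ee_pos: [0.6529, 0.0878, 0.0047]
eef_rot: [-3.141, -0.002, -3.142]
force: [0.2, 0.1, -0.6]
width: 0.0003
```

Request:
carry_out --steps '[0,0,-0.032,0,0,0,0,0,0,-0.031,0,0,0,0,0,0,0,0,0,0,0]'

```text
time_s: 3.82
ee_pos: [0.6516, 0.0879, 0.066]
eef_rot: [-3.141, -0.009, -3.141]
force: [0.8, 0.5, 1.1]
width: -0.0001
```

```bash
python3 - <<'E'
from plan import *
p,Rn,s=now();print(p,s['force'])
a,y=strap_pose(1.25,.12,.042,.068)
b,y2=strap_pose(1.25,.12,.028,.068)
print(a,y,b)
for r in rows(p,Rn,[(a,y),(b,y)]): print(r.tolist())
E
```

```text
[0.65160354 0.08787385 0.06595718] [0.82878219 0.45083158 1.07796987]
[0.64860691 0.04607555 0.068     ] 180.1697243913529 [0.64864838 0.03207561 0.068     ]
[0.0015, -0.0209, -0.001, -0.01, -0.26, -0.07, 0.0]
[0.0015, -0.0209, -0.001, -0.01, -0.26, -0.07, 0.0]
[-0.0, -0.014, -0.0, 0.0, 0.0, 0.0, 0.0]
```

Request:
carry_out --steps '[0.0015,-0.021,-0.001,0,-0.3,-0.1,0,0.0015,-0.021,-0.001,0,-0.3,0,0,0,-0.007,0,0,0,0,0,0,-0.006,0,0,0,0,0,-0.004,0,0,0,0,0]'

```text
schema error: expected a multiple of 7 numbers
```

```bash
cat > step.py <<'E'
import sys
from plan import *
# args: th0 th1 n r off z
th0,th1,n,r,off,z=[float(v) for v in sys.argv[1:7]]
p,Rn,s=now();print(p,s['force'].round(1),s['time_s'])
a=np.arctan2(*(p[:2]-PIV)[::-1]); print("tcp cradle-bearing th",a+np.pi/2-YC,"radius",np.hypot(*(p[:2]-PIV)))
w=[strap_pose(t,r,off,z) for t in np.linspace(th0,th1,int(n))]
out=[]
for k,(q,y) in enumerate(w):
    R1=down(y); D=Rn.inv().apply(q-p); ro=np.degrees((Rn.inv()*R1).as_rotvec()); print(np.r_[D.round(4),ro.round(1)].tolist()); p,Rn=q,R1
E
python3 step.py 1.2 0.85 8 .12 .028 .068
```

```text
[0.65160354 0.08787385 0.06595718] [0.8 0.5 1.1] 3.8167
tcp cradle-bearing th 1.8475505509527352 radius 0.14892709062365814
[0.0017, -0.0618, -0.002, -0.0, -0.5, 2.7]
[-0.0012, -0.006, -0.0, 0.0, -0.0, 2.9]
[-0.0012, -0.006, -0.0, 0.0, -0.0, 2.9]
[-0.0012, -0.006, -0.0, 0.0, -0.0, 2.9]
[-0.0012, -0.006, -0.0, 0.0, -0.0, 2.9]
[-0.0012, -0.006, -0.0, -0.0, -0.0, 2.9]
[-0.0012, -0.006, -0.0, 0.0, -0.0, 2.9]
[-0.0012, -0.006, -0.0, 0.0, -0.0, 2.9]
```

Request:
carry_out --steps '[0.0015,-0.021,-0.001,0,-0.3,-0.1,0,0.0015,-0.021,-0.001,0,-0.3,0,0,0,-0.007,0,0,0,0,0,0,-0.006,0,0,0,0,0,0,-0.004,0,0,0,0,0]'

```text
time_s: 4.23
ee_pos: [0.649, 0.0282, 0.0686]
eef_rot: [3.142, 0.005, -3.137]
force: [1.1, 0.9, 0.5]
width: -0.0
```

```bash
python3 step.py 1.2 0.85 8 .12 .028 .068
```

```text
[0.64904153 0.02817016 0.06856823] [1.1 0.9 0.5] 4.2333
tcp cradle-bearing th 1.4475320261151956 radius 0.12276896069491254
[-0.0009, -0.0021, 0.0006, 0.0, 0.3, 2.9]
[-0.0012, -0.006, -0.0, 0.0, -0.0, 2.9]
[-0.0012, -0.006, -0.0, 0.0, -0.0, 2.9]
[-0.0012, -0.006, -0.0, 0.0, -0.0, 2.9]
[-0.0012, -0.006, -0.0, 0.0, -0.0, 2.9]
[-0.0012, -0.006, -0.0, -0.0, -0.0, 2.9]
[-0.0012, -0.006, -0.0, 0.0, -0.0, 2.9]
[-0.0012, -0.006, -0.0, 0.0, -0.0, 2.9]
```

Request:
carry_out --steps '[-0.001,-0.003,0.0006,0,0.3,2.9,0,-0.0012,-0.006,0,0,0,2.9,0,-0.0012,-0.006,0,0,0,2.9,0,-0.0012,-0.006,0,0,0,2.9,0,-0.0012,-0.006,0,0,0,2.9,0,-0.0012,-0.006,0,0,0,2.9,0,-0.0012,-0.006,0,0,0,2.9,0,-0.0012,-0.006,0,0,0,2.9,0]'

```text
time_s: 4.9
ee_pos: [0.6511, -0.0131, 0.0655]
eef_rot: [3.137, -0.003, 2.727]
force: [0.3, 0.9, 1.0]
width: 0.0002
```

```bash
python3 step.py 0.8 0.45 8 .12 .028 .068
python3 - <<'E'
from cell import eyes
import cv2
for n in ["wrist","top","scene"]:
    im,d=eyes.capture(n); cv2.imwrite(f"pics/{n}3.png",im[:,:,::-1])
E
```

```text
[ 0.6511494  -0.01305778  0.06551463] [0.3 0.9 1. ] 4.9
tcp cradle-bearing th 1.1108305060622894 radius 0.12356196997750751
[-0.002, -0.0099, -0.0025, 0.3, -0.2, 1.9]
[-0.0012, -0.006, -0.0, 0.0, -0.0, 2.9]
[-0.0012, -0.006, -0.0, 0.0, -0.0, 2.9]
[-0.0012, -0.006, -0.0, -0.0, -0.0, 2.9]
[-0.0012, -0.006, -0.0, 0.0, -0.0, 2.9]
[-0.0012, -0.006, -0.0, -0.0, -0.0, 2.9]
[-0.0012, -0.006, -0.0, 0.0, -0.0, 2.9]
[-0.0012, -0.006, -0.0, 0.0, -0.0, 2.9]
```

View pics/wrist3.png

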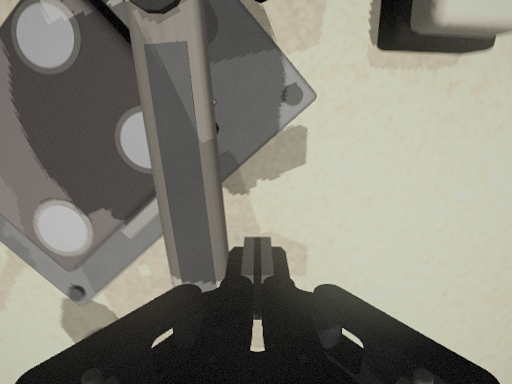

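View pics/scene3.png

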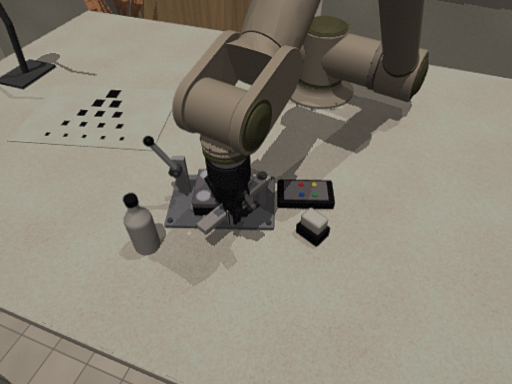

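Request:
carry_out --steps '[-0.002,-0.009,-0.0025,0.3,-0.2,2.5,0,-0.0012,-0.006,-0.0005,0,0,2.9,0,-0.0012,-0.006,-0.0005,0,0,2.9,0,-0.0012,-0.006,-0.0005,0,0,2.9,0,-0.0012,-0.006,-0.0005,0,0,2.9,0,-0.0012,-0.006,-0.0005,0,0,2.9,0,-0.0012,-0.006,-0.0005,0,0,2.9,0,-0.0012,-0.006,0,0,0,2.9,0]'

```text
time_s: 5.72
ee_pos: [0.6336, -0.0559, 0.0689]
eef_rot: [3.14, -0.001, 2.337]
force: [2.5, -0.3, 0.8]
width: -0.0002
```

```bash
python3 step.py 0.40 0.05 8 .12 .028 .068
```

```text
[ 0.63357249 -0.0558985   0.06888317] [ 2.5 -0.3  0.8] 5.7167
tcp cradle-bearing th 0.7299806001200362 radius 0.12060662382070546
[-0.0054, -0.0113, 0.0009, 0.1, -0.1, 2.4]
[-0.0012, -0.006, -0.0, 0.0, -0.0, 2.9]
[-0.0012, -0.006, -0.0, -0.0, -0.0, 2.9]
[-0.0012, -0.006, -0.0, 0.0, -0.0, 2.9]
[-0.0012, -0.006, -0.0, -0.0, -0.0, 2.9]
[-0.0012, -0.006, -0.0, 0.0, -0.0, 2.9]
[-0.0012, -0.006, -0.0, 0.0, -0.0, 2.9]
[-0.0012, -0.006, -0.0, 0.0, -0.0, 2.9]
```

Request:
carry_out --steps '[-0.003,-0.009,0.0005,0,0,2.9,0,-0.002,-0.0065,0,0,0,2.9,0,-0.0015,-0.0065,0,0,0,2.9,0,-0.0015,-0.006,0,0,0,2.9,0,-0.0012,-0.006,0,0,0,2.9,0,-0.0012,-0.006,0,0,0,2.9,0,-0.0012,-0.006,0,0,0,2.9,0]'

```text
time_s: 6.3
ee_pos: [0.6056, -0.0892, 0.0682]
eef_rot: [3.135, 0.001, 1.982]
force: [2.4, -0.4, 0.4]
width: -0.0003
```

```bash
python3 step.py 0.08 0.0 5 .12 .028 .068
python3 - <<'E'
from cell import eyes
import cv2
for n in ["wrist","top"]:
    im,d=eyes.capture(n); cv2.imwrite(f"pics/{n}4.png",im[:,:,::-1])
E
```

```text
[ 0.60559964 -0.08918955  0.0681546 ] [ 2.4 -0.4  0.4] 6.3
tcp cradle-bearing th 0.3674308333820971 radius 0.12058562679315563
[-0.0043, -0.0062, 0.0001, 0.4, 0.0, 0.4]
[-0.0005, -0.0024, -0.0, 0.0, -0.0, 1.1]
[-0.0005, -0.0024, -0.0, 0.0, -0.0, 1.1]
[-0.0005, -0.0024, -0.0, -0.0, -0.0, 1.1]
[-0.0005, -0.0024, -0.0, 0.0, -0.0, 1.1]
```

View pics/wrist4.png

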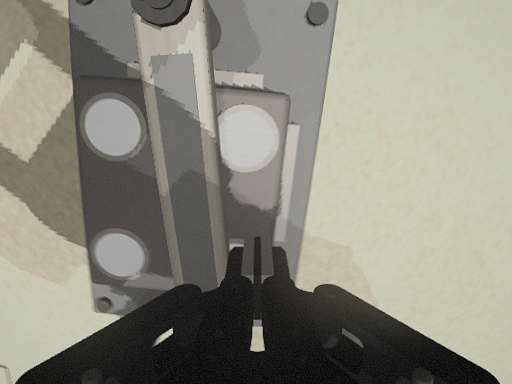

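View pics/top4.png

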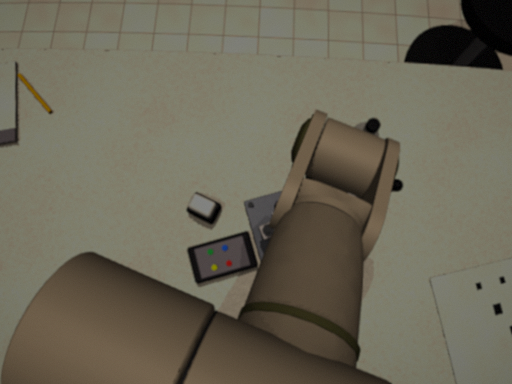

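Request:
carry_out --steps '[-0.003,-0.006,0,0.3,0,1.0,0,-0.0015,-0.004,0,0,0,1.2,0,-0.001,-0.004,0,0,0,1.2,0,-0.0005,-0.003,0,0,0,1,0]'

```text
time_s: 6.73
ee_pos: [0.5919, -0.1001, 0.0678]
eef_rot: [3.14, -0.001, 1.908]
force: [12.2, 6.7, -1.1]
width: -0.0001
```

```bash
python3 step.py 0.0 0.0 1 .12 .028 .068
```

```text
[ 0.59185454 -0.10010158  0.06783816] [12.2  6.7 -1.1] 6.7333
tcp cradle-bearing th 0.22251555742533885 radius 0.12150494061910443
[-0.0015, 0.0012, -0.0002, 0.1, -0.1, 0.8]
```

Request:
carry_out --steps '[0,-0.002,0,0,0,0,0,0,-0.001,0,0,0,0,0,0,-0.001,0,0,0,0,0,0,0.02,0,0,0,0,0,0,0.015,-0.02,0,0,0,0,0,0,-0.04,0,0,0,0,0,0,-0.04,0,0,0,0,0,0,-0.035,0,0,0,0]'

```text
time_s: 7.4
ee_pos: [0.6206, -0.0882, 0.1987]
eef_rot: [-3.138, -0.012, 1.902]
force: [0.5, -0.7, -0.7]
width: 0.0001
```

```bash
python3 - <<'E'
from cell import eyes
from plan import *
p,Rn,s=now();print(p,s['eef_rot'],s['force'],s['time_s'],'w',s['width'])
import cv2
for n in ["wrist","scene"]:
    c=eyes.get_calibration(n); im,d=eyes.capture(n); cv2.imwrite(f"pics/{n}5.png",im[:,:,::-1])
    np.savez(n+"5.npz",p=im,d=d,K=c["camera_matrix"],D=c["D"],T=c["pose"])
E
```

```text
[ 0.62064709 -0.0882009   0.19866537] [-3.13839146 -0.01186768  1.9017442 ] [ 0.52510264 -0.72256435 -0.74565418] 7.4 w 0.00014952787575977174
```

View pics/wrist5.png

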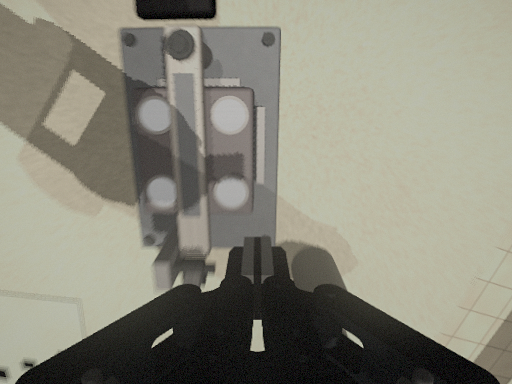

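View pics/scene5.png

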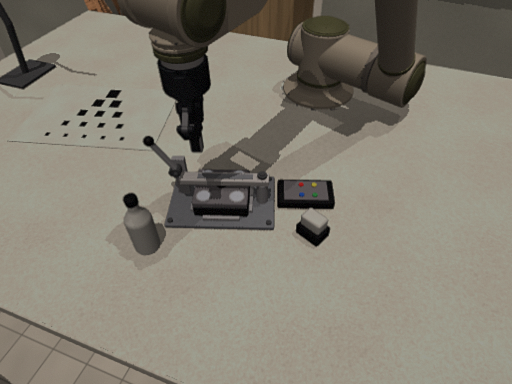

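The strap lies along the case and runs under the cam, from (180,45) to (195,250) in the wrist view. The lever is still up, with its knob at (149,141) in the scene view. I'll measure both angles.

```bash
cat > meas.py <<'E'
import sys
from plan import *
from h import *
def w2c(q):
    c,s=np.cos(YC),np.sin(YC); d=q[:,:2]-CEN
    return np.c_[c*d[:,0]+s*d[:,1],-s*d[:,0]+c*d[:,1],q[:,2]]
for f in sys.argv[1:]:
    C,ok,_=cloud(f); q=w2c(C[ok])
    s=q[(abs(q[:,2]-.084)<.005)&(abs(q[:,0])<.05)&(q[:,1]>-.06)&(q[:,1]<.075)].astype(np.float32)
    if len(s)>50:
        l=cv2.fitLine(s[:,:2].copy(),cv2.DIST_HUBER,0,.01,.01).ravel(); r=cv2.minAreaRect(s[:,:2].copy())
        print(f,"strap",len(s),"ang",-np.arctan(l[0]/l[1]),"x0",l[2],r)
    k=q[(q[:,1]<-.11)&(q[:,1]>-.21)&(abs(q[:,0]-.003)<.02)&(q[:,2]>.085)]
    if len(k)>10:
        m=np.hypot(k[:,1]+.09,k[:,2]-.102); kk=k[(m>.08)&(m<.105)]; print("knob",kk.mean(0),len(kk),"ang",np.arctan2(kk[:,2].mean()-.102,-.09-kk[:,1].mean()))
    cs=q[(abs(q[:,2]-.056)<.004)&(abs(q[:,0])<.075)&(abs(q[:,1])<.075)]
    print("case",cv2.minAreaRect(cs[:,:2].astype(np.float32)))
E
python3 meas.py wrist5.npz scene5.npz
python3 - <<'E'
from plan import *
p,Rn,s=now()
for c,z in [((.003,-.105),.199),((.003,-.105),.175)]:
    q=np.r_[c2w(*c),z]; print(q)
    for r in rows(p,Rn,[(q,108.55)]): print(r.tolist())
    p,Rn=q,down(108.55)
E
```

```text
wrist5.npz strap 5248 ang 0.0016569655 x0 0.00035735525 ((-0.0005936091765761375, 0.007450643926858902), (0.028967373073101044, 0.1349523663520813), 0.16518405079841614)
case ((-0.0009152330458164215, 0.0007218047976493835), (0.10813222825527191, 0.11878646165132523), 0.14392460882663727)
scene5.npz strap 652 ang 0.0074228803 x0 0.005408247 ((0.0007811915129423141, 0.007445052266120911), (0.030185332521796227, 0.13435223698616028), 0.23639219999313354)
knob [ 0.0091473  -0.13287284  0.18414632] 103 ang 1.0897761169545128
case ((0.0011686161160469055, 0.0007277876138687134), (0.10973416268825531, 0.12019187957048416), 0.8577884435653687)
[ 0.59424801 -0.18209048  0.199     ]
[-0.0263, -0.0191, 0.0012, 0.12, -0.09, 0.14, 0.0]
[-0.0263, -0.019, 0.0013, 0.12, -0.09, 0.14, 0.0]
[-0.0263, -0.019, 0.0013, 0.12, -0.09, 0.14, 0.0]
[ 0.59424801 -0.18209048  0.175     ]
[0.0, -0.0, 0.024, 0.0, 0.0, 0.0, 0.0]
```

Request:
carry_out --steps '[-0.025,-0.019,0,0.1,-0.1,0.1,0,-0.025,-0.019,0,0.1,-0.1,0.1,0,-0.024,-0.019,0,0.1,-0.1,0.1,0,0,0,0.016,0,0,0,0,0,0,0.014,0,0,0,0]'

```text
time_s: 7.92
ee_pos: [0.5912, -0.1813, 0.174]
eef_rot: [3.138, 0.006, 1.897]
force: [1.1, 0.4, -1.5]
width: 0.0001
```

```bash
cat > lev.py <<'E'
import sys
from plan import *
a0,a1,n=[float(v) for v in sys.argv[1:4]]
p,Rn,s=now(); 
d=p[:2]-CEN;c,sn=np.cos(YC),np.sin(YC); print("t",s['time_s'],"cradle",(c*d[0]+sn*d[1]).round(4),(-sn*d[0]+c*d[1]).round(4),p[2].round(4),"F",s['force'].round(1),s['eef_rot'].round(3))
for a in np.linspace(a0,a1,int(n)):
    h=.070*np.cos(a)-.004*np.sin(a); z=.102+.070*np.sin(a)+.004*np.cos(a)-.003
    q=np.r_[c2w(.003,-(.090+h-.011)),z]; R1=down(108.55)
    print(round(a,3),-(.090+h-.011),z,np.r_[Rn.inv().apply(q-p).round(4),np.degrees((Rn.inv()*R1).as_rotvec()).round(1)].tolist()); p,Rn=q,R1
E
python3 lev.py 1.09 0.6 8
python3 - <<'E'
from cell import eyes
import cv2
im,d=eyes.capture("scene"); cv2.imwrite("pics/scene6.png",cv2.resize(im[80:230,100:300,::-1],None,fx=3.5,fy=3.5))
E
```

```text
t 7.9167 cradle 0.0004 -0.1033 0.174 F [ 1.1  0.4 -1.5] [3.138 0.006 1.897]
1.09 -0.10782746802347311 0.1629138254789653 [-0.0045, 0.0026, 0.0111, 0.2, 0.3, 0.1]
1.02 -0.11222718449981801 0.160741025341462 [-0.0044, -0.0, 0.0022, 0.0, 0.0, 0.0]
0.95 -0.11646415424331437 0.15826581769311168 [-0.0042, 0.0, 0.0025, 0.0, 0.0, 0.0]
0.88 -0.12051762457830474 0.15550032609972217 [-0.0041, -0.0, 0.0028, 0.0, 0.0, 0.0]
0.81 -0.12436774160914173 0.15245809593771698 [-0.0039, 0.0, 0.003, 0.0, 0.0, 0.0]
0.74 -0.12799564746455858 0.1491540280488885 [-0.0036, 0.0, 0.0033, 0.0, 0.0, 0.0]
0.67 -0.1313835726635132 0.14560430575608255 [-0.0034, -0.0, 0.0035, 0.0, 0.0, 0.0]
0.6 -0.13451492315009733 0.14182631559729117 [-0.0031, 0.0, 0.0038, 0.0, 0.0, 0.0]
```

View pics/scene6.png

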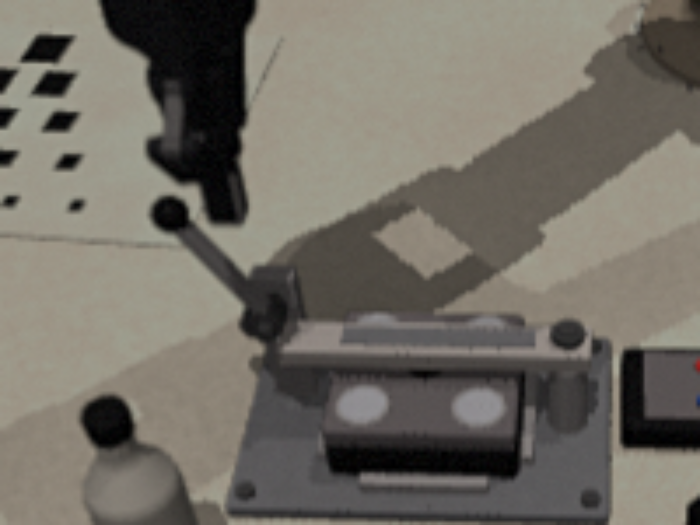

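Request:
carry_out --steps '[0,0.0026,0.01,0.2,0.3,0.1,0,-0.007,0,0.002,0,0,0,0,-0.005,0,0.002,0,0,0,0,-0.005,0,0.0025,0,0,0,0,-0.005,0,0.003,0,0,0,0,-0.004,0,0.003,0,0,0,0,-0.004,0,0.0035,0,0,0,0]'

```text
time_s: 8.55
ee_pos: [0.601, -0.2059, 0.1427]
eef_rot: [-3.132, -0.014, 1.898]
force: [-4.1, 4.2, 3.2]
width: 0.0001
```

```bash
python3 lev.py 0.65 0.3 6
python3 - <<'E'
from cell import eyes
import cv2,numpy as np
c=eyes.get_calibration("scene")
im,d=eyes.capture("scene"); cv2.imwrite("pics/scene7.png",cv2.resize(im[80:230,100:300,::-1],None,fx=3.5,fy=3.5))
np.savez("scene7.npz",p=im,d=d,K=c["camera_matrix"],D=c["D"],T=c["pose"])
E
python3 meas.py scene7.npz
```

```text
t 8.55 cradle 0.0018 -0.1297 0.1427 F [-4.1  4.2  3.2] [-3.132 -0.014  1.898]
0.65 -0.13230512027548974 0.14454738359571898 [-0.0026, 0.0012, -0.0019, -0.5, -0.8, 0.2]
0.58 -0.13536028974689557 0.1407075261750919 [-0.0031, 0.0, 0.0038, 0.0, 0.0, 0.0]
0.51 -0.13813940654767096 0.13666338531238653 [-0.0028, -0.0, 0.004, 0.0, 0.0, 0.0]
0.44 -0.14062885856513344 0.1324347692074998 [-0.0025, 0.0, 0.0042, 0.0, 0.0, 0.0]
0.37 -0.14281645246456254 0.12804238961997147 [-0.0022, -0.0, 0.0044, 0.0, 0.0, 0.0]
0.3 -0.14469147341214705 0.12350776042279618 [-0.0019, -0.0, 0.0045, 0.0, 0.0, 0.0]
scene7.npz strap 651 ang -0.0075817863 x0 0.0048799175 ((0.0012271944433450699, 0.007494684308767319), (0.030588749796152115, 0.13440342247486115), 0.16200754046440125)
knob [ 0.00880356 -0.14234595  0.17326735] 173 ang 0.9372885507344954
case ((0.0003028884530067444, 0.0007954426109790802), (0.11007653921842575, 0.12052934616804123), 0.08752515912055969)
```

View pics/scene7.png

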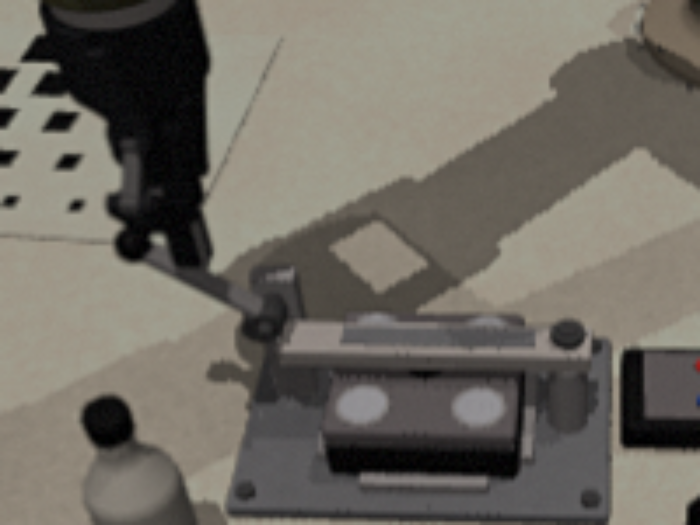

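The finger is pressing the bar just inside the knob, which is now at (135,240) in the crop. The lever is coming down and the strap hasn't moved, so I continue along the arc.

Request:
carry_out --steps '[-0.0035,0.001,0.002,-0.4,-0.8,0.2,0,-0.003,0,0.005,0,0,0,0,-0.003,0,0.005,0,0,0,0,-0.003,0,0.005,0,0,0,0,-0.0025,0,0.005,0,0,0,0,-0.002,0,0.005,0,0,0,0]'

```text
time_s: 9.1
ee_pos: [0.6084, -0.222, 0.1169]
eef_rot: [-3.141, 0.001, 1.896]
force: [-2.3, 3.2, 5.1]
width: -0.0002
```

```bash
python3 lev.py 0.25 0.0 5
python3 - <<'E'
from cell import eyes
import cv2,numpy as np
im,d=eyes.capture("scene"); cv2.imwrite("pics/scene8.png",cv2.resize(im[80:230,100:300,::-1],None,fx=3.5,fy=3.5))
E
```

```text
t 9.1 cradle 0.0038 -0.1473 0.1169 F [-2.3  3.2  5.1] [-3.141e+00  1.000e-03  1.896e+00]
0.25 -0.14583425368272704 0.12019392683465917 [0.0015, -0.0008, -0.0033, -0.0, 0.1, 0.1]
0.188 -0.14702751873003878 0.1159781240257639 [-0.0012, 0.0, 0.0042, 0.0, 0.0, 0.0]
0.125 -0.14795513777251212 0.11169602200588324 [-0.0009, 0.0, 0.0043, 0.0, 0.0, 0.0]
0.062 -0.1486134884776374 0.107364342291767 [-0.0007, -0.0, 0.0043, 0.0, 0.0, 0.0]
0.0 -0.149 0.103 [-0.0004, -0.0, 0.0044, 0.0, 0.0, 0.0]
```

View pics/scene8.png

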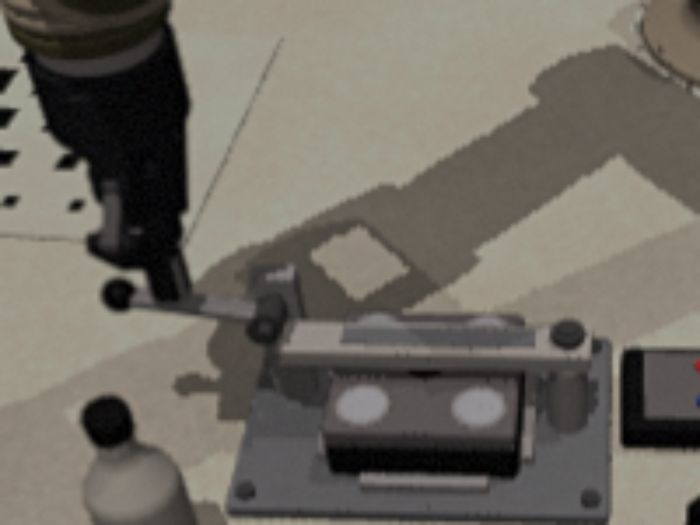

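Request:
carry_out --steps '[-0.001,0,0.004,0,0,0,0,0,0,0.004,0,0,0,0,0,0,0.003,0,0,0,0,0,0,0.002,0,0,0,0]'

```text
time_s: 9.48
ee_pos: [0.6096, -0.2241, 0.1072]
eef_rot: [3.14, 0.006, 1.896]
force: [-9.1, 6.2, 20.9]
width: -0.0
```

Request:
carry_out --steps '[0,0,0.003,0,0,0,0,0,0,0.003,0,0,0,0,0,0,0.002,0,0,0,0]'

```text
time_s: 9.73
ee_pos: [0.6095, -0.2241, 0.1073]
eef_rot: [3.137, 0.011, 1.897]
force: [-6.0, 3.9, 10.5]
width: -0.0001
```

Hard stop reached: no further travel under load. Retreat and check.

Request:
carry_out --steps '[0,0,-0.02,0,0,0,0,0,0,-0.04,0,0,0,0,0.03,0,-0.025,0,0,0,0,0.038,0,0,0,0,0,0,0.038,0,0,0,0,0,0,0.038,0,0,0,0,0,0,0,0,0,0,0,0,0]'

```text
time_s: 10.32
ee_pos: [0.5631, -0.0872, 0.1927]
eef_rot: [3.132, 0.02, 1.89]
force: [0.8, 1.0, 0.6]
width: 0.0
```

```bash
python3 - <<'E'
from cell import eyes,status
import cv2,numpy as np
s=status.observe();print(s['ee_pos'],s['force'],s['time_s'])
for n in ["scene","wrist"]:
    c=eyes.get_calibration(n)
    im,d=eyes.capture(n); cv2.imwrite(f"pics/{n}9.png",im[:,:,::-1])
    np.savez(n+"9.npz",p=im,d=d,K=c["camera_matrix"],D=c["D"],T=c["pose"])
a=np.load("scene0.npz")['p'].astype(int);b=np.load("scene9.npz")['p'].astype(int)
for nm,(x0,y0,x1,y1) in dict(bottle=(120,190,162,256),stamp=(294,208,332,245),box=(276,177,336,210)).items():
    A=np.float32(a[y0:y1,x0:x1].mean(2));B=np.float32(b[y0:y1,x0:x1].mean(2)); print(nm,cv2.phaseCorrelate(A,B))
E
python3 meas.py scene9.npz wrist9.npz
```

```text
[ 0.56312411 -0.08724066  0.1926593 ] [0.783982   0.97043242 0.62320177] 10.3167
bottle ((0.5115859011948736, -0.1349050668282885), 0.9198585482291234)
stamp ((0.02739829368339386, -0.00767044814051232), 1.0090312835574151)
box ((-0.004402279013390853, -0.048124424133305865), 0.8894023559711598)
scene9.npz strap 651 ang -0.01315506 x0 0.004883095 ((0.0006184680387377739, 0.007453996688127518), (0.13437646627426147, 0.03031524084508419), 89.7527084350586)
knob [ 0.00928356 -0.17929093  0.10767537] 87 ang 0.06347502647439704
case ((5.4214149713516235e-05, 0.00083966925740242), (0.11042463034391403, 0.12005985528230667), 0.665311336517334)
wrist9.npz strap 5025 ang 0.004857973 x0 -0.0006078117 ((-0.000684753991663456, 0.007596585899591446), (0.027907639741897583, 0.13459748029708862), 0.3325241804122925)
knob [ 0.00611678 -0.17171654  0.10593287] 7 ang 0.04809110679804504
case ((-0.0009566918015480042, 0.0009169280529022217), (0.11853340268135071, 0.10775724053382874), 89.94869995117188)
```

View pics/scene9.png

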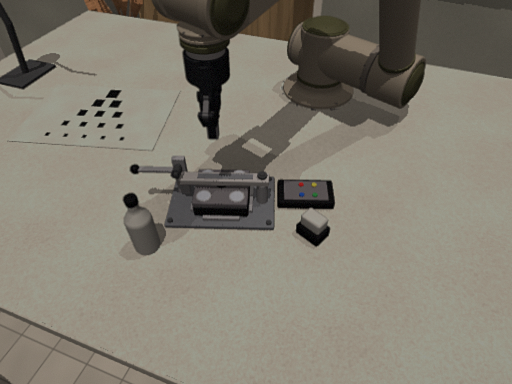

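View pics/wrist9.png

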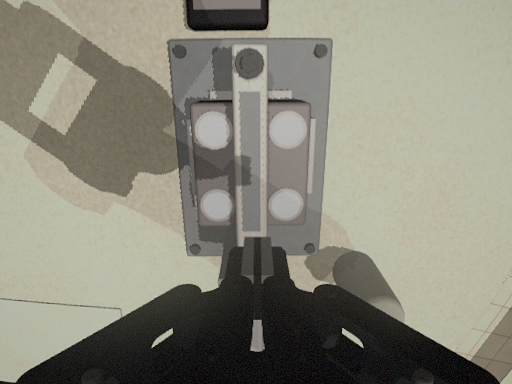

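```bash
python3 - <<'E'
from meas import w2c
from h import *
for f in ["scene9.npz"]:
    C,ok,_=cloud(f); q=w2c(C[ok]); k=q[(q[:,1]<-.165)&(q[:,1]>-.2)&(abs(q[:,0]-.003)<.02)&(q[:,2]>.085)]
    print(k.min(0),k.max(0))
    from scipy.optimize import least_squares
    r=least_squares(lambda c:np.linalg.norm(k-c,axis=1)-.011,[.003,-.18,.102],loss='soft_l1',f_scale=.002);print(r.x)
    b=q[(abs(q[:,0]-.003)<.008)&(q[:,1]<-.115)&(q[:,1]>-.155)&(q[:,2]>.09)]; print("bar",np.polyfit(b[:,1],b[:,2],1),np.median(b[:,2]))
E
```

```text
[-0.00325829 -0.19152345  0.09584203] [ 0.01625987 -0.1651546   0.11450167]
[ 0.00426963 -0.18018747  0.10309386]
bar [0.03243038 0.11132565] 0.1075093480310112
```

Sphere fit of the knob gives a height of 0.103 m, so the lever angle is about 0.01 rad. The bar's top face is at 0.1075 m. Both say the lever is fully down.

```bash
python3 -c "
from cell import robot,status
print(robot.hand_in(), status.observe()['time_s'])"
```

```text
the job is handed in; nothing more can be done
the job is handed in; nothing more can be done
```

The strap is fully home and the cam lever is fully down. I handed the job in at about 10.5 s with the arm clear of everything; `hand_in` reports no verdict.

**What I did:** I swung the strap from about 1.25 rad to its stop with the back of the shut fingers (about 14 N at the stop). I checked that the lever was still up at about 1.09 rad, then pushed it down until it would not move under 10–20 N.

**Last checks:**
- **Strap:** within about 0.013 rad of home. The wrist view gave 0.005 rad and the scene view -0.013 rad.
- **Lever:** about 0.01 rad from a sphere fit of the knob, with the bar's top face at 107.5 mm. A cruder average of the knob points gave 0.05–0.06 rad; it reads high because the cameras only see the top of the ball.
- **Case:** within about 1–2 mm of where it started.
- **Stamp and control box:** no visible shift.
- **Bottle:** about 0.5 px of apparent shift (about 1 mm), probably from changed shadows.

**Disagreed with the description:** the shut fingertips are about level with the TCP, not 25 mm ahead of it. Both cameras showed this, and going down to a TCP height of 4.7 mm over bare desk met no contact, so I set the pushing heights from that.

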